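# Pop the breaker hatch and reset the breaker

### The arm

A 6-joint arm with a two-finger parallel gripper is mounted at the origin on the work surface. World frame = base frame: x ahead of the robot, y to its left, z up, the work surface at z = 0. Lengths are in m, angles in rad, forces in N, time in s.
With the tool pointing down it reaches from about 0.325 to 0.775 m from the base axis. Payload 5.5 kg.
Tool frame: the origin (TCP) lies at the very end of the fingers, on their centre line; the grasp point (between the pads) lies 19 mm behind it (ctrl.hold_point_z is the distance from the TCP to the grasp point, in m); z points along the fingers, y is the line along which they close (so a half turn about z gives the same grasp; the last joint's range is limited). The gripper opens to 85 mm and grips with 20 to 120 N. Pads are 22 mm wide; open, the fingers measure 114 mm over their backs; the gripper's body (76 mm by 85 mm) begins 54 mm behind the grasp point. The pads swing forward as they close: fully open they stand 13 mm farther back than shut.
Start: joints at [1.107, 0.091, 1.231, -0, 1.82, -0.057], TCP at [0.237, 0.551, 0.204] pointing down, gripper open.
Joint ranges: [-2.87, 2.87], [-0.86, 2.18], [0.17, 2.46], [-1.51, 4.65], [0.06, 2.69], [-2.65, 2.65]. Speed limits (rad/s): [2.57, 2.57, 3.01, 3.14, 3.14, 3.14].

### API

Orientations are given as a rotation vector (axis times angle).
In Python, from rig import ctrl gives the robot as it stands.
- The arm moves only by the tool drive_tool, never from a script. Its argument "motion" is a list of rows, each an object of numbers: "tx", "ty", "tz": the shift along the tool's x, y, z in m; "yaw": the turn about the tool's z in degrees. In form: [{"tx": .., "ty": .., "tz": .., "yaw": ..}, ...]. A call has 1 to 12 rows; each row shifts and turns the commanded pose from where the row before left it, along the tool's axes as they then stand; what a row does not reach is not made up. A row lasts 1/12 s, in which the tool goes at most 41.7 mm and 7.16 degrees, less where a joint would pass 70% of its speed; a pose out of reach is approached as far as the arm can. A call is refused whole if a number of a shift passes 0.0417 or a number of a turn 7.16, either way. A call with a gripper value outside its range is refused whole. "gripper" is the opening in per cent of the stroke, from 0 (shut) to 100 (fully open), set as the call begins (left out, the last holds). The fingers move at their own pace and stop on an object; the grip force is fixed at half the most. Time passes only in rows, so rows that do not move let the fingers close. It gives the time, the measured TCP pose, the force, the opening and the grip force at its end, in the units of the state.
- ctrl.get_obs(): the state, without advancing time (a new reading comes with each control period).
- ctrl.capture(name): name is "side" or "top"; returns a dict with "pixels" (400x640x3 uint8, blue, green, red), "camera_matrix" (3x3 intrinsics, pixels), "world_from_camera" (4x4, takes a point from camera to world coordinates). Camera axes: x right, y down, z forward; pixel columns grow to the right and rows downward; lengths in m; the calibration is good to about 2 mm. A picture is of the moment at which its call begins. There is no depth.
- ctrl.close_job(): hands the job in; it is judged then, once.
The state is a dict: "t": time; "joints": joint angles; "dq": joint speeds; "tau": joint torques, N m; "ee_pos": TCP position; "ee_rot": TCP orientation; "wrist_force": force on the tool from outside, world axes, zero at the start; "torque": the same for the moment, N m; "finger_gap": opening from 0.0 (shut) to 1.0 (fully open); "gripper_force": force on a finger pad.
Only numpy, scipy, OpenCV 4.12 (cv2) and the standard library are available. Lean on these libraries where they do the work, as an engineer would, in place of code of your own. Each camera call takes 0.05 s, during which the arm holds its last target. There are 200 camera calls.

### The job

The heater controller (the grey instrument with three knobs, not the one with the dial gauge) has tripped its breaker. Press the thumb pad on its hatch once and let go so that the hatch springs open, wait until you see it standing fully open and staying there, then push the white breaker button inside fully home. Leave the hatch open, keep the other instrument's hatch shut, and do not pick up, shift or knock over anything else on the bench.

Things in the scene. Friction and masses are not known exactly. Their poses are not given: they have to be found in the camera images.
- heater_unit: Heater controller: grey case fixed to the bench, 220 (its x) x 150 (its y) x 90 mm high; origin at the centre of its underside, z up. Known by three black knobs (22 dia, 21 high) in a row along y at its x = +60. A lidded bay (the breaker hatch) takes the rest of its top: opening 100 (x) x 84 (y), 50 deep, centred at its x = -40, y = 0.
- heater_hinge (a point): Middle of the hinge line of that lid: case x = -40, y = +42, height 90 mm; the hinge runs along the case x. Lid 98 (x) x 81 (y) x 6 thick; shut, its top is 6 above the case top and its free edge is on the case's -y side.
- heater_hatch (a joint): That lid's angle, rad: 0 = shut and latched, negative = pressed in (stop -0.076), 2.1 = fully open (30 degrees past upright). Push-push latch: press and let go, and a damped spring swings the lid open in about 2.5 s and keeps it there; a finger left above it holds it back. Pressing the opened lid right down again latches it shut.
- heater_pad (a point): Centre of the top of the black ribbed thumb pad on that lid: 40 (case x) x 22 (case y) mm, 5 above the lid, 62 from the hinge, 19 from the free edge. Shut: at case x = -40, y = -20, height 101. Press here, down 4 to 5 mm (frees at about 3, hard stop at 4.7; takes 2 to 4 N, more only at the stop). Moves with the lid.
- breaker_top (a point): Centre of the top of the breaker button in the heater controller's bay, under the lid: white, round, 20 mm dia, on a black base 30 dia; at case x = -60, y = -6; fully out its top is 12 below the case top (height 78) and 12 above its base. Moves with the button.
- breaker (a joint): Breaker button travel, m: 0 = tripped (fully out; starts up to 0.002 in), 0.008 = home (hard stop). Goes straight down against about 3 N and stays where it is left.
- vacuum_unit: Vacuum monitor: same grey case, lid, pad and axes as the heater controller, but with one round dial gauge (72 mm dia, 24 high) in place of the knobs. Fixed to the bench. Not to be opened.
- vacuum_hatch (a joint): Hatch lid of the vacuum monitor, rad: 0 = shut and latched, negative = pressed, positive = open.
- tape_roll: Bystander, loose, to be left alone: roll of adhesive tape lying flat, 90 dia x 30 high mm.
- spirit_bottle: Bystander, loose, to be left alone: clear plastic bottle with a white cap, 64 dia x 190 high mm.
- paper_cups: Bystander, loose, to be left alone: paper cup, 80 rim dia x 110 high mm.
- snap_tub: Bystander, loose, to be left alone: open clear plastic tub, 130 x 100 x 50 high mm.
- green_bottle: Bystander, loose, to be left alone: green glass bottle, 60 dia x 200 high mm.
- scraper: Bystander, loose, to be left alone: spatula-like scraper lying flat.
- marker: Bystander, loose, to be left alone: yellow marker pen lying, 16 dia x 130 long mm.

How it is judged:
By the outcome, as a careful person would: the job done as asked, in the order asked, and still so for the second after the job is handed in, with the robot touching nothing.
It also fails if it takes over 42 s, if anything falls off the work surface, if the arm or the gripper's body presses on something with over 40 N, if the wrist force passes 120 N, or if a joint passes its speed limit or range.

## Working session

There is one attempt and no reset: what is moved stays moved. The work goes in short steps, Python scripts to look and compute and a tool call to move; the robot and the scene stay as the last step left them, time stands still between calls to the robot, and variables do not carry over. Pictures are saved under pics/ and viewed, at most 10 in all, crops included, and the job is handed in when it is done.

Besides the shell and the picture viewer there is one more tool, called as name([rows], argument=value, ...), one row to a line, values as JSON. drive_tool: Moves the arm, as the interface text tells. Its arguments: {"type":"object","properties":{"motion":{"type":"array"},"gripper":{"type":"number"}},"required":["motion"]}

```bash
mkdir -p pics; cat > h.py <<'E'
import numpy as np, cv2
from rig import ctrl
def snap(cam,name):
    c=ctrl.capture(cam); cv2.imwrite(f'pics/{name}.png',c['pixels']); np.savez(f'{cam}.npz',K=c['camera_matrix'],T=c['world_from_camera']); return c
def cal(cam):
    d=np.load(f'{cam}.npz'); return d['K'],d['T']
def proj(cam,P):
    K,T=cal(cam); P=np.atleast_2d(P); p=(P-T[:3,3])@T[:3,:3]; u=p@K.T; return u[:,:2]/u[:,2:]
def onplane(cam,uv,z):
    K,T=cal(cam); uv=np.atleast_2d(uv); d=np.c_[uv,np.ones(len(uv))]@np.linalg.inv(K).T@T[:3,:3].T
    return T[:3,3]+d*((z-T[2,3])/d[:,2:])
E
python3 - <<'E'
from h import *
for c in('top','side'): snap(c,c+'0'); print(cal(c)[1].round(3))
o=ctrl.get_obs(); print(o['t'],o['ee_pos'],o['ee_rot'],o['finger_gap'])
E
```

```text
[[-0.02  -0.993  0.115  0.36 ]
 [-1.     0.019 -0.008  0.017]
 [ 0.005 -0.115 -0.993  1.543]
 [ 0.     0.     0.     1.   ]]
[[ 0.866 -0.308  0.394  0.049]
 [-0.5   -0.533  0.682 -0.841]
 [-0.    -0.788 -0.616  0.83 ]
 [ 0.     0.     0.     1.   ]]
0.1 [0.23727032 0.55076275 0.20284649] [-6.34528654e-01 -3.07637173e+00  2.71966161e-03] 1.001329961899304
```

View pics/top0.png

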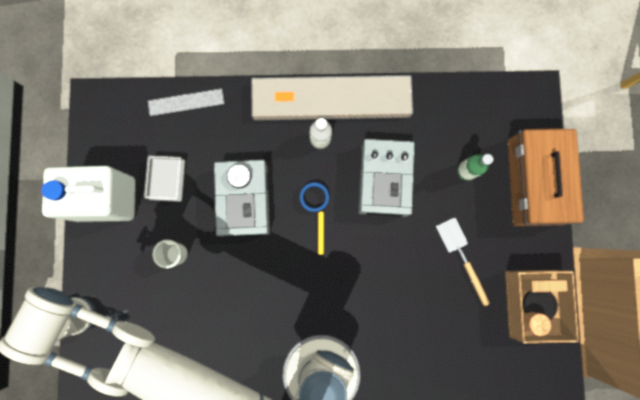

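View pics/side0.png

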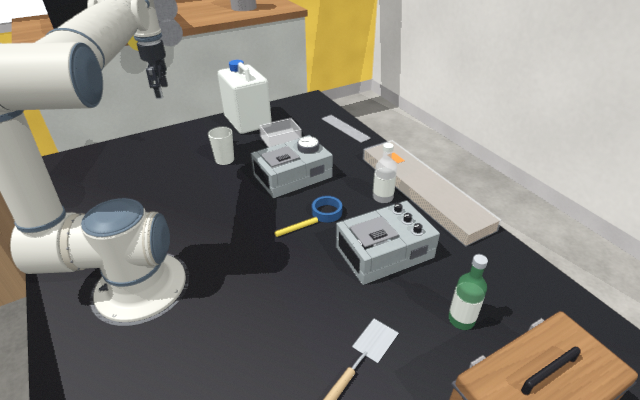

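The heater controller is the right-hand instrument: top view about (388,178), side view about (385,238). Its knobs face away from the robot and its pad is toward -y. I'll zoom in to get its pose.

```bash
python3 - <<'E'
from h import *
a=cv2.imread('pics/top0.png')[128:224,348:428]; b=cv2.imread('pics/side0.png')[190:290,325:445]
a=cv2.resize(a,None,fx=5,fy=5,interpolation=2); b=cv2.resize(b,None,fx=3.3,fy=3.3,interpolation=2)
H=max(a.shape[0],b.shape[0]); f=lambda i:cv2.copyMakeBorder(i,0,H-i.shape[0],0,0,0)
cv2.imwrite('pics/z0.png',np.hstack([f(a),f(b)]))
print(a.shape,b.shape)
E
```

```text
(480, 400, 3) (330, 396, 3)
```

View pics/z0.png

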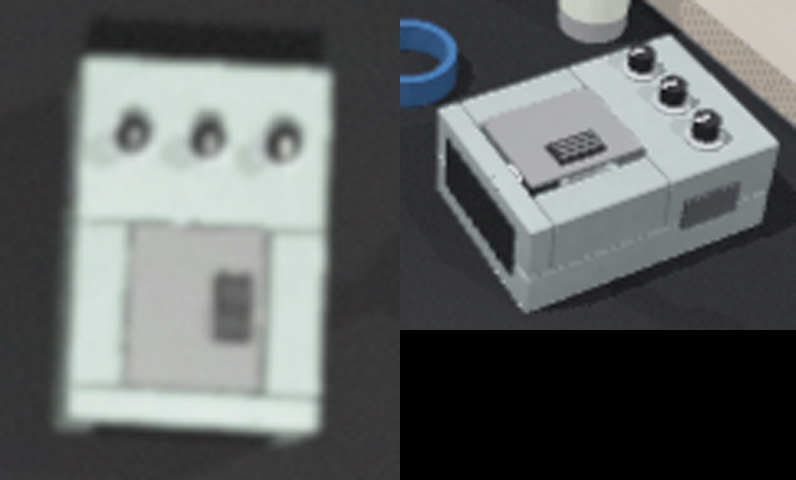

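The zoom shows the case-top corners in the top crop at (82,57), (332,70), (320,432) and (68,418), with the pad at (232,307). In the side crop the corners are at (672,36), (778,145), (532,235) and (438,112), with the pad at (577,147). I'll fit the pose to these points.

```bash
python3 - <<'E'
from h import *
from scipy.optimize import least_squares
from scipy.spatial.transform import Rotation as R
M=np.array([[.11,.075,.09],[.11,-.075,.09],[-.11,-.075,.09],[-.11,.075,.09],[-.04,-.02,.101]])
t=np.array([[82,57],[332,70],[320,432],[68,418],[232,307]])/5+[348-.4,128-.4]
s=(np.array([[672,36],[778,145],[532,235],[438,112],[577,147]])-[400,0])/3.3+[325-.35,190-.35]
W=lambda p:M@R.from_euler('z',p[2]).as_matrix().T+[p[0],p[1],0]
for cams in(('top',),('side',),('top','side')):
    f=lambda p:np.concatenate([(proj(c,W(p))-dict(top=t,side=s)[c]).ravel() for c in cams])
    r=least_squares(f,[.6,-.1,0]); print(cams,r.x,abs(r.fun).max().round(2))
p=r.x; print(r.fun.round(1)); np.save('pose.npy',p); R2=R.from_euler('z',p[2]).as_matrix()
for n,q in dict(pad=(-.04,-.02,.101),brk=(-.06,-.006,.078)).items(): print(n,R2@q+[p[0],p[1],0])
o=ctrl.get_obs(); T=R.from_rotvec(o['ee_rot']).as_matrix(); print(T.round(3))
d=R2@(-.04,-.02,.101)+[p[0],p[1],0]-o['ee_pos']; print('toolframe',T.T@d)
print('others',onplane('top',[[314,197],[321,232],[320,123],[471,168],[452,235],[240,198],[238,174]],[0.02,.01,.19,.15,0,.09,.1] if 0 else .05).round(3))
E
```

```text
('top',) [ 0.59343824 -0.2128546  -0.07339151] 0.4
('side',) [ 0.59106813 -0.21362105 -0.07605035] 1.14
('top', 'side') [ 0.59230844 -0.21297984 -0.07473203] 1.33
[ 0.3  0.3 -0.2  0.4 -0.2  0.3 -0.1  0.3  0.4  0.5 -0.2 -0.7  1.3 -0.4
  0.1  0.1 -0.2 -0.9  0.2 -0. ]
pad [ 0.55092683 -0.22993752  0.101     ]
brk [ 0.53202793 -0.21448335  0.078     ]
[[-0.918  0.396 -0.001]
 [ 0.396  0.918 -0.002]
 [ 0.    -0.002 -1.   ]]
toolframe [-0.59697922 -0.5926927   0.1028455 ]
others [[ 0.539  0.009  0.05 ]
 [ 0.432 -0.01   0.05 ]
 [ 0.772 -0.014  0.05 ]
 [ 0.62  -0.478  0.05 ]
 [ 0.415 -0.409  0.05 ]
 [ 0.541  0.236  0.05 ]
 [ 0.615  0.242  0.05 ]]
```

drive_tool([
  {"tx": -0.02, "ty": -0.02, "tz": -0.005},
  {"tx": -0.03, "ty": -0.03},
  {"tx": -0.03, "ty": -0.03},
  {"tx": -0.03, "ty": -0.03},
  {"tx": -0.03, "ty": -0.03},
  {"tx": -0.03, "ty": -0.03},
  {"tx": -0.03, "ty": -0.03},
  {"tx": -0.03, "ty": -0.03},
  {"tx": -0.03, "ty": -0.03},
  {"tx": -0.03, "ty": -0.03},
  {"tx": -0.03, "ty": -0.03},
  {"tx": -0.03, "ty": -0.03},
], gripper=0)

```text
$.motion[0]: bad value
```

drive_tool([
  {"tx": -0.03, "ty": -0.03},
  {"tx": -0.03, "ty": -0.03},
  {"tx": -0.03, "ty": -0.03},
  {"tx": -0.03, "ty": -0.03},
  {"tx": -0.03, "ty": -0.03},
  {"tx": -0.03, "ty": -0.03},
  {"tx": -0.03, "ty": -0.03},
  {"tx": -0.02, "ty": -0.02},
  {},
  {},
  {},
])

```text
$.motion[0]: bad value
```

```bash
cat >> h.py <<'E'
from scipy.spatial.transform import Rotation as R
def goal(q):
    p=np.load('pose.npy'); return R.from_euler('z',p[2]).as_matrix()@q+[p[0],p[1],0]
def togo(q):
    o=ctrl.get_obs(); T=R.from_rotvec(o['ee_rot']).as_matrix()
    print('t',o['t'],'tcp',o['ee_pos'].round(4),'F',np.round(o['wrist_force'],2),'gap',o['finger_gap'],'togo',(T.T@(goal(q)-o['ee_pos'])).round(4)); return T
E
python3 -c "
from h import *
print(togo((-.04,-.02,.101)).round(3))"
```

```text
t 0.1 tcp [0.2373 0.5508 0.2028] F [ 0.97  0.12 -0.9 ] gap 1.001329961899304 togo [-0.597  -0.5927  0.1028]
[[-0.918  0.396 -0.001]
 [ 0.396  0.918 -0.002]
 [ 0.    -0.002 -1.   ]]
```

drive_tool([
  {"tx": -0.02, "ty": -0.02, "tz": -0.005, "yaw": 0},
  {"tx": -0.03, "ty": -0.03, "tz": 0, "yaw": 0},
  {"tx": -0.03, "ty": -0.03, "tz": 0, "yaw": 0},
  {"tx": -0.03, "ty": -0.03, "tz": 0, "yaw": 0},
  {"tx": -0.03, "ty": -0.03, "tz": 0, "yaw": 0},
  {"tx": -0.03, "ty": -0.03, "tz": 0, "yaw": 0},
  {"tx": -0.03, "ty": -0.03, "tz": 0, "yaw": 0},
  {"tx": -0.03, "ty": -0.03, "tz": 0, "yaw": 0},
  {"tx": -0.03, "ty": -0.03, "tz": 0, "yaw": 0},
  {"tx": -0.03, "ty": -0.03, "tz": 0, "yaw": 0},
], gripper=0)

```text
t: 0.93
ee_pos: [0.3865, 0.1744, 0.2086]
ee_rot: [-0.634, -3.077, -0.0]
wrist_force: [1.1, 0.9, -0.3]
finger_gap: 0.002
gripper_force: 0.0
```

drive_tool([
  {"tx": -0.03, "ty": -0.03, "tz": 0, "yaw": 0},
  {"tx": -0.03, "ty": -0.03, "tz": 0, "yaw": 0},
  {"tx": -0.03, "ty": -0.03, "tz": 0, "yaw": 0},
  {"tx": -0.03, "ty": -0.03, "tz": 0, "yaw": 0},
  {"tx": -0.03, "ty": -0.03, "tz": 0, "yaw": 0},
  {"tx": -0.03, "ty": -0.03, "tz": 0, "yaw": 0},
  {"tx": -0.03, "ty": -0.03, "tz": 0, "yaw": 0},
  {"tx": -0.03, "ty": -0.03, "tz": 0, "yaw": 0},
  {"tx": -0.03, "ty": -0.03, "tz": 0, "yaw": 0},
  {"tx": -0.03, "ty": -0.03, "tz": 0, "yaw": 0},
  {"tx": 0, "ty": 0, "tz": 0, "yaw": 0},
  {"tx": 0, "ty": 0, "tz": 0, "yaw": 0},
])

```text
t: 1.93
ee_pos: [0.5401, -0.2126, 0.2064]
ee_rot: [-0.639, -3.072, -0.002]
wrist_force: [-0.7, 0.4, 1.0]
finger_gap: -0.002
gripper_force: 0.0
```

```bash
python3 -c "
from h import *
togo((-.04,-.02,.101)); print(ctrl.get_obs()['joints'])"
```

```text
t 1.9333 tcp [ 0.5401 -0.2126  0.2064] F [-0.67  0.39  0.96] gap -0.0024854521988669316 togo [-0.0172 -0.0116  0.1053]
[-4.33673527e-01  4.31230743e-02  1.27636831e+00  3.64477951e-05
  1.82648215e+00 -1.59438808e+00]
```

drive_tool([
  {"tx": -0.009, "ty": -0.006, "tz": 0.02, "yaw": 0},
  {"tx": -0.008, "ty": -0.006, "tz": 0.03, "yaw": 0},
  {"tx": 0, "ty": 0, "tz": 0.03, "yaw": 0},
  {"tx": 0, "ty": 0, "tz": 0.015, "yaw": 0},
  {"tx": 0, "ty": 0, "tz": 0, "yaw": 0},
  {"tx": 0, "ty": 0, "tz": 0, "yaw": 0},
  {"tx": 0, "ty": 0, "tz": 0, "yaw": 0},
])

```text
t: 2.52
ee_pos: [0.552, -0.228, 0.1162]
ee_rot: [0.632, 3.074, -0.001]
wrist_force: [-0.0, 0.1, -0.4]
finger_gap: -0.0
gripper_force: 0.0
```

```bash
python3 - <<'E'
from h import *
togo((-.04,-.02,.101))
a=snap('side','side1')['pixels'][160:290,325:475]; cv2.imwrite('pics/z1.png',cv2.resize(a,None,fx=5,fy=4.6,interpolation=2)[:598])
E
```

```text
t 2.5167 tcp [ 0.552  -0.228   0.1162] F [-0.05  0.05 -0.41] gap -3.986645602701815e-05 togo [ 0.0003 -0.0022  0.0152]
```

View pics/z1.png

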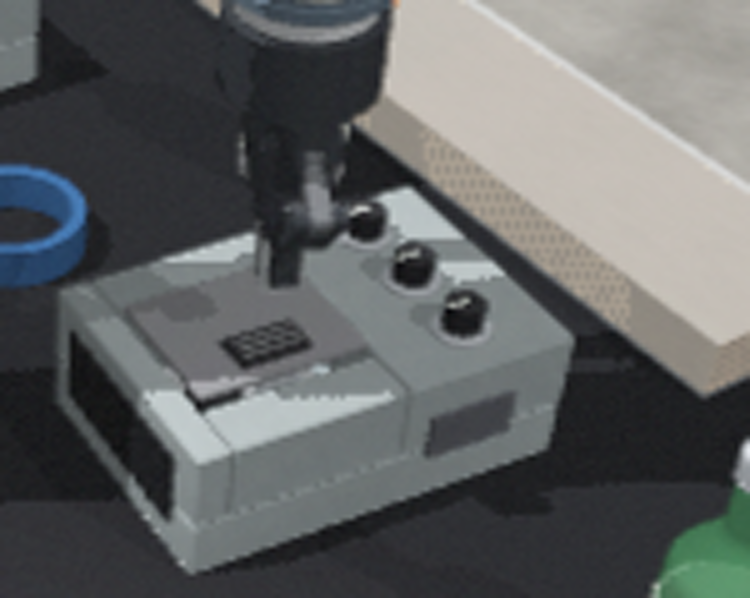

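The closed fingertip is at about (283,285) in the crop and the pad centre at about (267,342). I'll compare that with the projected TCP.

```bash
python3 - <<'E'
from h import *
o=ctrl.get_obs()
for P in(o['ee_pos'],goal((-.04,-.02,.101))): print((proj('side',P)-[325,160]+.5)*[5,4.6])
for P in(o['ee_pos']+np.array([0,0,dz]) for dz in (.005,.01,.02)): print((proj('side',P)-[325,160]+.5)*[5,4.6])
E
```

```text
[[272.72623823 319.32301542]]
[[269.96542638 343.52398917]]
[[273.49731304 312.38223908]]
[[274.27291556 305.40070693]]
[[275.83786416 291.31393084]]
```

```bash
python3 - <<'E'
from h import *
a=snap('top','top1')['pixels'][118:228,340:440]; a=cv2.resize(a,None,fx=5,fy=5,interpolation=2)
b=cv2.imread('pics/side1.png')[190:250,355:405]; b=cv2.resize(b,None,fx=6,fy=6,interpolation=2)
b=cv2.convertScaleAbs(b,alpha=1.6,beta=20)
cv2.imwrite('pics/z2.png',np.hstack([a,cv2.copyMakeBorder(b,0,550-360,0,0,0)]))
o=ctrl.get_obs(); print((proj('top',[o['ee_pos'],o['ee_pos']+[0,0,.1],goal((-.04,-.02,.101))])-[340,118]+.5)*5,(proj('side',o['ee_pos'])-[355,190]+.5)*6+[500,0])
E
```

```text
[[276.68238635 354.12353957]
 [307.12833404 329.08180581]
 [274.70177764 360.13572217]] [[647.75118405 236.68495862]]
```

View pics/z2.png

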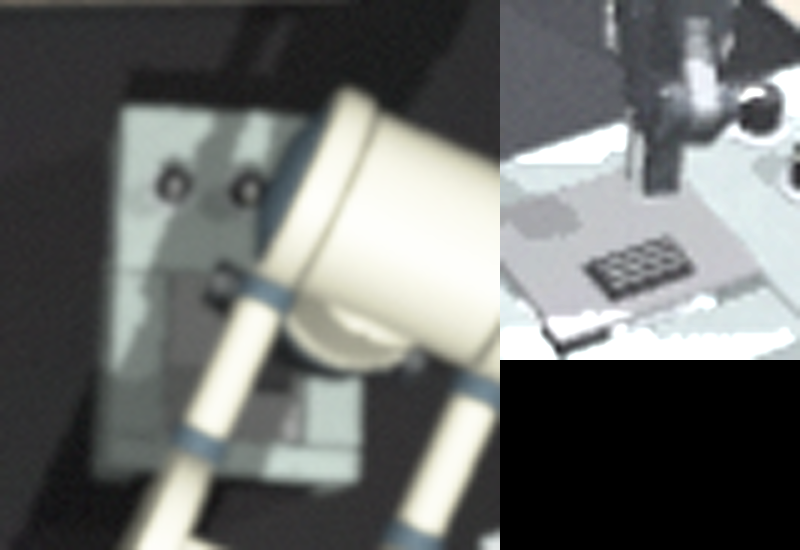

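The tip appears about 24 mm above where the nominal TCP projects. I'll go down in small steps, watching the force, to find out whether that's real.

drive_tool([
  {"tx": 0, "ty": -0.002, "tz": 0.004, "yaw": 0},
  {"tx": 0, "ty": 0, "tz": 0.004, "yaw": 0},
  {"tx": 0, "ty": 0, "tz": 0.004, "yaw": 0},
  {"tx": 0, "ty": 0, "tz": 0, "yaw": 0},
  {"tx": 0, "ty": 0, "tz": 0, "yaw": 0},
  {"tx": 0, "ty": 0, "tz": 0, "yaw": 0},
])

```text
t: 3.12
ee_pos: [0.5505, -0.2304, 0.1017]
ee_rot: [-0.635, -3.077, -0.0]
wrist_force: [-0.5, 0.5, -0.2]
finger_gap: -0.001
gripper_force: 0.0
```

```bash
python3 - <<'E'
from h import *
togo((-.04,-.02,.101))
i=snap('side','side2')['pixels']
b=cv2.resize(i[190:250,345:415],None,fx=8,fy=8,interpolation=2)
cv2.imwrite('pics/z3.png',cv2.convertScaleAbs(b,alpha=1.6,beta=20))
o=ctrl.get_obs(); print((proj('side',[o['ee_pos'],o['ee_pos']+[0,0,.1]])-[345,190]+.5)*8)
E
```

```text
t 3.1167 tcp [ 0.5505 -0.2304  0.1017] F [-0.45  0.47 -0.17] gap -0.0014844762308128853 togo [-0.0002  0.0006  0.0007]
[[272.19570799 356.61605911]
 [297.88419029 105.30703106]]
```

View pics/z3.png

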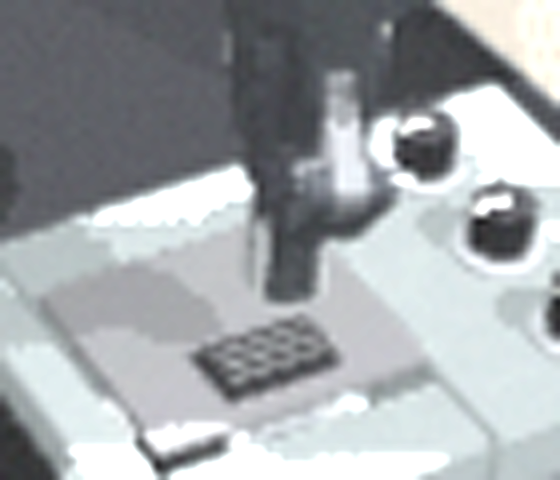

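The tip is at about (290,298) in the crop, its prediction is (272,357), and the pad is at (266,357). The tip's shadow on the lid ends near (215,330), so I'll use that shadow to find the true tip height.

```bash
python3 - <<'E'
from h import *
px=lambda x,y:(np.array([x,y])/8-.5+[345,190])
# light from top0 knob: top centre -> shadow centre on z=.09 (left knob, crop z0: knob (135,128) shadow end (100,152))
k=onplane('top',np.array([135,126])/5+[347.6,127.6],.111)[0]; s=onplane('top',np.array([100,152])/5+[347.6,127.6],.09)[0]
L=(s-k)/.021; print('light per m',L, 'knob',k,goal((.06,.045,.111)))
print('shadow seen',onplane('side',px(215,330),.096)[0], 'pad',goal((-.04,-.02,.101)))
for z in(.102,.108,.114,.12,.126):
    t=onplane('side',px(290,298),z)[0]; print(z,'tip',t.round(4),'shadow',(t+L*(z-.096)).round(4),'px',(proj('side',np.r_[(t+L*(z-.096))[:2],.096])-[345,190]+.5)*8)
E
```

```text
light per m [-0.53044498  0.89866915 -1.        ] knob [ 0.66097248 -0.17338128  0.111     ] [ 0.65550078 -0.17258519  0.111     ]
shadow seen [ 0.54618075 -0.20645133  0.096     ] pad [ 0.55092683 -0.22993752  0.101     ]
0.102 tip [ 0.5712 -0.2112  0.102 ] shadow [ 0.568  -0.2058  0.096 ] px [[270.40209935 305.54094989]]
0.108 tip [ 0.5669 -0.2164  0.108 ] shadow [ 0.5605 -0.2056  0.096 ] px [[250.70281934 313.12090889]]
0.114 tip [ 0.5625 -0.2216  0.114 ] shadow [ 0.553  -0.2054  0.096 ] px [[230.90137128 320.74018048]]
0.12 tip [ 0.5582 -0.2268  0.12  ] shadow [ 0.5455 -0.2052  0.096 ] px [[210.99695828 328.39907128]]
0.126 tip [ 0.5539 -0.232   0.126 ] shadow [ 0.538 -0.205  0.096] px [[190.98877515 336.09789112]]
```

By the shadow, the true tip is about 18–24 mm above the reported TCP, over the pad. I'll keep going down in steps, watching the force.

drive_tool([
  {"tx": 0, "ty": 0, "tz": 0.003, "yaw": 0},
  {"tx": 0, "ty": 0, "tz": 0.003, "yaw": 0},
  {"tx": 0, "ty": 0, "tz": 0.003, "yaw": 0},
  {"tx": 0, "ty": 0, "tz": 0, "yaw": 0},
  {"tx": 0, "ty": 0, "tz": 0, "yaw": 0},
])

```text
t: 3.58
ee_pos: [0.5503, -0.2303, 0.0923]
ee_rot: [-0.634, -3.076, -0.0]
wrist_force: [-0.0, 0.5, -0.8]
finger_gap: -0.002
gripper_force: 0.0
```

```bash
python3 - <<'E'
from h import *
togo((-.04,-.02,.101))
i=snap('side','side3')['pixels']
b=cv2.resize(i[190:250,345:415],None,fx=8,fy=8,interpolation=2)
cv2.imwrite('pics/z4.png',cv2.convertScaleAbs(b,alpha=1.6,beta=20))
E
```

```text
t 3.5833 tcp [ 0.5503 -0.2303  0.0923] F [-0.01  0.47 -0.82] gap -0.0020077793082677055 togo [-0.0004  0.0006 -0.0087]
```

View pics/z4.png

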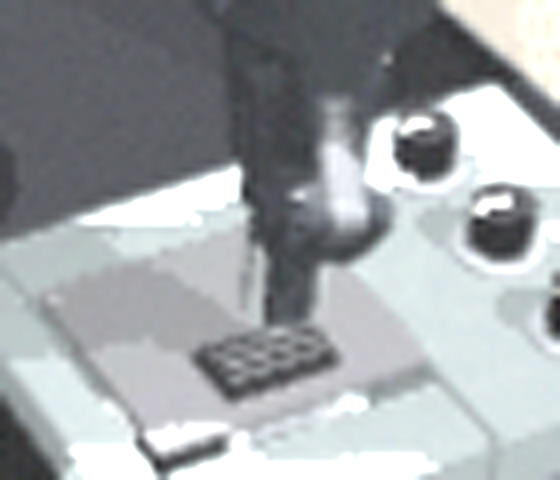

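No contact yet at a TCP height of 0.092. The tip is at about (288,325), still above the pad's far edge at (290,335). I'll keep going down under force watch.

drive_tool([
  {"tx": 0, "ty": 0, "tz": 0.002, "yaw": 0},
  {"tx": 0, "ty": 0, "tz": 0.002, "yaw": 0},
  {"tx": 0, "ty": 0, "tz": 0.002, "yaw": 0},
  {"tx": 0, "ty": 0, "tz": 0, "yaw": 0},
])

```text
t: 3.97
ee_pos: [0.5503, -0.2303, 0.0862]
ee_rot: [-0.634, -3.076, -0.0]
wrist_force: [-0.3, -0.3, 0.1]
finger_gap: -0.003
gripper_force: 0.0
```

```bash
python3 - <<'E'
from h import *
K,T=cal('side')
print('t0 tcp proj',proj('side',[[.2373,.5508,.2028],[.2373,.5508,.2158]]))
o=ctrl.get_obs(); print(o['ee_pos'],o['wrist_force'])
# dark silhouette bottom of fingers in side0 near (157,95)
i=cv2.cvtColor(cv2.imread('pics/side0.png'),6)[70:108,140:180]
print(i[::2,::2])
E
```

```text
t0 tcp proj [[164.50625283 103.3091915 ]
 [163.58166432  99.64735752]]
[ 0.55030093 -0.23030166  0.08621345] [-0.32185193 -0.29529835  0.06425213]
[[136 135 162  65  86 102  53  42  37  46  37  35  35 116 165 164 165 164
  165 163]
 [145 161 160 106  57  92  59  47  39  40  44  60  33 125 164 164 165 164
  164 164]
 [162 161 161 151  54  80  71  48  35  39  44  36  41 146 165 164 164 166
  165 165]
 [161 161 160 154  49  46  49  48  46  44  46  65  41 148 163 164 164 165
  165 164]
 [160 161 161 160  48  49  45  49  47  73  43  42  41 115 165 163 165 165
  164 165]
 [161 160 162 161 100  44  51  90  45  72  36  41  41  84 163 165 165 163
  165 164]
 [163 160 161 161 131  47  56 153  49  63  42  41  44  58 163 164 163 166
  165 165]
 [160 161 161 160 149  48  57  63  50  46  69  42  41  47 156 163 162 164
  165 165]
 [161 158 160 160 154  49  58  56  46  39  88  69  68  78 166 163 164 165
  166 165]
 [161 162 161 160 161 137 130  32  34  56 126 161 164 164 163 163 164 165
  163 164]
 [163 162 162 160 161 161 160  79  41  58 138 162 164 164 165 164 164 164
  164 163]
 [162 162 161 162 160 162 161 110  39  45 117 141 164 164 164 164 164 164
  164 164]
 [160 161 162 162 161 161 163 137  43  43  89 145 165 163 163 164 166 165
  163 164]
 [162 161 162 160 162 162 161 158  51  40  65 134 163 163 162 164 164 165
  163 164]
 [162 161 161 160 161 162 162 162 131 126 133 156 165 163 163 162 165 164
  163 164]
 [161 160 161 161 163 161 161 162 163 163 163 163 162 163 163 164 164 163
  162 164]
 [160 161 162 160 161 161 161 163 163 163 163 163 163 163 163 164 163 164
  161 163]
 [160 161 161 162 161 161 162 162 162 162 163 161 163 164 164 164 164 161
  161 162]
 [162 162 162 161 162 161 161 162 161 162 164 162 161 163 164 163 162 162
  163 163]]
```

drive_tool([
  {"tx": 0, "ty": 0, "tz": 0.002, "yaw": 0},
  {"tx": 0, "ty": 0, "tz": 0.002, "yaw": 0},
  {"tx": 0, "ty": 0, "tz": 0, "yaw": 0},
  {"tx": 0, "ty": 0, "tz": 0, "yaw": 0},
])

```text
t: 4.3
ee_pos: [0.5504, -0.2304, 0.0826]
ee_rot: [-0.635, -3.076, -0.0]
wrist_force: [0.0, 0.4, -0.4]
finger_gap: -0.002
gripper_force: 0.0
```

```bash
python3 - <<'E'
from h import *
togo((-.04,-.02,.101))
i=snap('side','side4')['pixels']
a,b=[cv2.resize(x,None,fx=6,fy=6,interpolation=2) for x in(cv2.imread('pics/side3.png')[195:250,350:415],i[195:250,350:415])]
cv2.imwrite('pics/z5.png',cv2.convertScaleAbs(np.hstack([a,b]),alpha=1.6,beta=20))
E
```

```text
t 4.3 tcp [ 0.5504 -0.2304  0.0826] F [ 0.02  0.39 -0.42] gap -0.0021438454720769775 togo [-0.0003  0.0006 -0.0184]
```

View pics/z5.png

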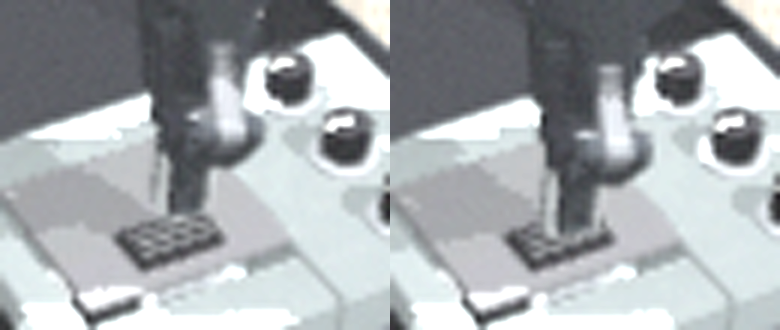

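Right panel: the tip bottom is at about (575,235), over the pad's centre at (560,240), and its shadow is closing in, so it is only a few mm above. I'll go on in small steps.

drive_tool([
  {"tx": 0, "ty": 0, "tz": 0.001, "yaw": 0},
  {"tx": 0, "ty": 0, "tz": 0.001, "yaw": 0},
  {"tx": 0, "ty": 0, "tz": 0.001, "yaw": 0},
  {"tx": 0, "ty": 0, "tz": 0, "yaw": 0},
])

```text
t: 4.68
ee_pos: [0.5504, -0.2304, 0.0796]
ee_rot: [-0.635, -3.076, -0.0]
wrist_force: [0.4, 0.2, -0.0]
finger_gap: 0.0
gripper_force: 0.0
```

drive_tool([
  {"tx": 0, "ty": 0, "tz": 0.001, "yaw": 0},
  {"tx": 0, "ty": 0, "tz": 0.001, "yaw": 0},
  {"tx": 0, "ty": 0, "tz": 0, "yaw": 0},
])

```text
t: 4.93
ee_pos: [0.5505, -0.2304, 0.0776]
ee_rot: [-0.635, -3.077, -0.0]
wrist_force: [-0.5, -0.5, 0.9]
finger_gap: 0.003
gripper_force: 0.0
```

drive_tool([
  {"tx": 0, "ty": 0, "tz": 0.001, "yaw": 0},
  {"tx": 0, "ty": 0, "tz": 0.001, "yaw": 0},
  {"tx": 0, "ty": 0, "tz": 0, "yaw": 0},
])

```text
t: 5.18
ee_pos: [0.5504, -0.2304, 0.0756]
ee_rot: [-0.635, -3.076, -0.0]
wrist_force: [0.5, 0.3, 0.5]
finger_gap: 0.004
gripper_force: 0.0
```

```bash
python3 - <<'E'
from h import *
o=ctrl.get_obs(); print(o['ee_pos'],o['wrist_force'])
b=snap('side','side5')['pixels']; a=cv2.imread('pics/side4.png')
d=cv2.absdiff(a,b).max(2)[195:250,350:415]; 
cv2.imwrite('pics/d5.png',d); ys,xs=np.where(d>25); print(len(ys),ys.min()+195,ys.max()+195,xs.min()+350,xs.max()+350)
g=cv2.cvtColor(b,6)[222:246,366:396]; print(g[::1,::2])
E
```

```text
[ 0.55043931 -0.23039137  0.0755904 ] [0.45958438 0.33273693 0.50132945]
164 206 248 372 413
[[109 112 111 111 110  60  39  47  58  73 135 137  94  70 132]
 [ 97 111 111 111 108  34  36  46  52  62 106 101  59  56 133]
 [ 93  98 110 111 109  34  30  47  46  45  78  73  42  70 131]
 [ 92  96 113 111 108  55  30  47  41  35  53  50  35 104 132]
 [ 94  95 108 112 108  97  32  45  31  34  35  32  66 130 133]
 [ 95  95  94 110 107 104  32  38  34  36  44  46 112 121 133]
 [ 93  95  94  95 103 108  33  32  36  69  80  89 111 113 131]
 [ 94  93  94  94  92 110  30  35  40  99 112 112 113 112 119]
 [ 94  94  93  94  91 108  33  37  41 111 112 113 113 113 116]
 [ 93  94  93  93  86 106  34  40  41 106 111 111 113 112 112]
 [ 94  94  89  85  73 111  39  43  42 106 109 114 112 113 114]
 [ 96  94  58  46  77 108  38  50  40 118  72 113 111 113 114]
 [ 94  90  36  63  59 109  41  48  51  98  52 114 113 112 114]
 [ 97 106  27  43  85 107  43  61  67  59  53 112 113 113 112]
 [111 110  60  46  54  82  75  74  57  61  98 115 112 111  98]
 [112 111  91  31  85  42  41  40  81 113 114 112 107  95  86]
 [112 113 110  52  42  37  57  84 114 112 108 110  99  81  89]
 [111 112 112  90  40  81 113 113 112 110 101 148 120  91 102]
 [113 113 114 107  87 112 112 110 107 107 125 178 172 116 129]
 [113 112 112 114 114 113 112 101 105 131 147 131 130 129 129]
 [111 115 123 113 111 107 103 113 129 129 133 126 128 128 130]
 [123 134 165 111 108 102 130 127 119 131 129 128 129 129 131]
 [167 164 139  93 148 124 125 111 134 129 130 129 131 129 130]
 [157 117  87  47 165 126 125 130 131 131 130 130 129 130 130]]
```

drive_tool([
  {"tx": 0, "ty": 0, "tz": 0.001, "yaw": 0},
  {"tx": 0, "ty": 0, "tz": 0.001, "yaw": 0},
  {"tx": 0, "ty": 0, "tz": 0, "yaw": 0},
])

```text
t: 5.48
ee_pos: [0.5507, -0.2305, 0.0739]
ee_rot: [0.635, 3.076, -0.0]
wrist_force: [0.3, 0.6, 0.2]
finger_gap: 0.002
gripper_force: 0.6
```

drive_tool([
  {"tx": 0, "ty": 0, "tz": 0.001, "yaw": 0},
  {"tx": 0, "ty": 0, "tz": 0.001, "yaw": 0},
  {"tx": 0, "ty": 0, "tz": 0, "yaw": 0},
])

```text
t: 5.73
ee_pos: [0.5507, -0.2308, 0.0721]
ee_rot: [0.635, 3.076, -0.001]
wrist_force: [0.4, -0.6, 2.2]
finger_gap: -0.006
gripper_force: 1.1
```

Contact came at a TCP height of about 0.074, so the real tip sits about 27 mm above the reported TCP. I'll complete the press.

drive_tool([
  {"tx": 0, "ty": 0, "tz": 0.001, "yaw": 0},
  {"tx": 0, "ty": 0, "tz": 0.001, "yaw": 0},
  {"tx": 0, "ty": 0, "tz": 0, "yaw": 0},
])

```text
t: 5.98
ee_pos: [0.5506, -0.2308, 0.07]
ee_rot: [0.635, 3.076, -0.001]
wrist_force: [-0.1, -1.9, 3.4]
finger_gap: 0.001
gripper_force: 1.3
```

drive_tool([
  {"tx": 0, "ty": 0, "tz": 0.001, "yaw": 0},
  {"tx": 0, "ty": 0, "tz": 0, "yaw": 0},
  {"tx": 0, "ty": 0, "tz": 0, "yaw": 0},
])

```text
t: 6.23
ee_pos: [0.5507, -0.2306, 0.0691]
ee_rot: [0.635, 3.076, -0.001]
wrist_force: [-0.0, -2.8, 3.2]
finger_gap: 0.002
gripper_force: 1.8
```

drive_tool([
  {"tx": 0, "ty": 0, "tz": 0.0007, "yaw": 0},
  {"tx": 0, "ty": 0, "tz": 0, "yaw": 0},
  {"tx": 0, "ty": 0, "tz": 0, "yaw": 0},
])

```text
t: 6.48
ee_pos: [0.5508, -0.2307, 0.069]
ee_rot: [0.634, 3.076, -0.001]
wrist_force: [-1.1, -2.3, 5.5]
finger_gap: -0.001
gripper_force: 3.0
```

The pad is at its stop (5.5 N). I'll release straight up and then wait.

drive_tool([
  {"tx": 0, "ty": 0, "tz": -0.02, "yaw": 0},
  {"tx": 0, "ty": 0, "tz": -0.04, "yaw": 0},
  {"tx": 0, "ty": 0, "tz": -0.04, "yaw": 0},
  {"tx": 0, "ty": 0, "tz": -0.04, "yaw": 0},
  {"tx": 0, "ty": 0, "tz": -0.01, "yaw": 0},
  {"tx": 0, "ty": 0, "tz": 0, "yaw": 0},
  {"tx": 0, "ty": 0, "tz": 0, "yaw": 0},
  {"tx": 0, "ty": 0, "tz": 0, "yaw": 0},
  {"tx": 0, "ty": 0, "tz": 0, "yaw": 0},
  {"tx": 0, "ty": 0, "tz": 0, "yaw": 0},
  {"tx": 0, "ty": 0, "tz": 0, "yaw": 0},
  {"tx": 0, "ty": 0, "tz": 0, "yaw": 0},
])

```text
t: 7.48
ee_pos: [0.5503, -0.2303, 0.2173]
ee_rot: [-0.634, -3.075, -0.001]
wrist_force: [-0.4, -0.6, 0.4]
finger_gap: -0.001
gripper_force: 0.0
```

drive_tool([
  {"tx": 0, "ty": 0, "tz": 0, "yaw": 0},
  {"tx": 0, "ty": 0, "tz": 0, "yaw": 0},
  {"tx": 0, "ty": 0, "tz": 0, "yaw": 0},
  {"tx": 0, "ty": 0, "tz": 0, "yaw": 0},
  {"tx": 0, "ty": 0, "tz": 0, "yaw": 0},
  {"tx": 0, "ty": 0, "tz": 0, "yaw": 0},
  {"tx": 0, "ty": 0, "tz": 0, "yaw": 0},
  {"tx": 0, "ty": 0, "tz": 0, "yaw": 0},
  {"tx": 0, "ty": 0, "tz": 0, "yaw": 0},
  {"tx": 0, "ty": 0, "tz": 0, "yaw": 0},
  {"tx": 0, "ty": 0, "tz": 0, "yaw": 0},
  {"tx": 0, "ty": 0, "tz": 0, "yaw": 0},
])

```text
t: 8.48
ee_pos: [0.5506, -0.2304, 0.2182]
ee_rot: [0.635, 3.077, -0.0]
wrist_force: [0.1, -0.7, 0.5]
finger_gap: 0.003
gripper_force: 0.0
```

```bash
python3 - <<'E'
from h import *
b=snap('side','side6')['pixels']; print(ctrl.get_obs()['t'])
E
```

```text
8.5333
```

drive_tool([
  {"tx": 0, "ty": 0, "tz": 0, "yaw": 0},
  {"tx": 0, "ty": 0, "tz": 0, "yaw": 0},
  {"tx": 0, "ty": 0, "tz": 0, "yaw": 0},
  {"tx": 0, "ty": 0, "tz": 0, "yaw": 0},
  {"tx": 0, "ty": 0, "tz": 0, "yaw": 0},
  {"tx": 0, "ty": 0, "tz": 0, "yaw": 0},
  {"tx": 0, "ty": 0, "tz": 0, "yaw": 0},
  {"tx": 0, "ty": 0, "tz": 0, "yaw": 0},
  {"tx": 0, "ty": 0, "tz": 0, "yaw": 0},
  {"tx": 0, "ty": 0, "tz": 0, "yaw": 0},
  {"tx": 0, "ty": 0, "tz": 0, "yaw": 0},
  {"tx": 0, "ty": 0, "tz": 0, "yaw": 0},
])

```text
t: 9.53
ee_pos: [0.5506, -0.2304, 0.2182]
ee_rot: [0.635, 3.077, -0.0]
wrist_force: [-0.6, 0.6, 0.1]
finger_gap: -0.004
gripper_force: 0.0
```

```bash
python3 - <<'E'
from h import *
a=cv2.imread('pics/side6.png'); b=snap('side','side7')['pixels']; print(ctrl.get_obs()['t'],ctrl.get_obs()['ee_pos'])
print('changed px since side6',(cv2.absdiff(a,b).max(2)>40)[140:290,320:450].sum())
print('lid edge px expected open', proj('side',[goal((-.089,.042+.081*np.sin(.53),.09+.081*np.cos(.53))),goal((.009,.042+.081*np.sin(.53),.09+.081*np.cos(.53)))]),'button',proj('side',goal((-.06,-.006,.078))))
cv2.imwrite('pics/z7.png',cv2.resize(b[150:290,320:460],(600,600),interpolation=2))
E
```

```text
9.5833 [ 0.55056688 -0.2304107   0.21815003]
changed px since side6 147
lid edge px expected open [[342.39928151 197.71668321]
 [375.79084293 187.6284019 ]] button [[368.10596017 239.7990002 ]]
```

View pics/z7.png

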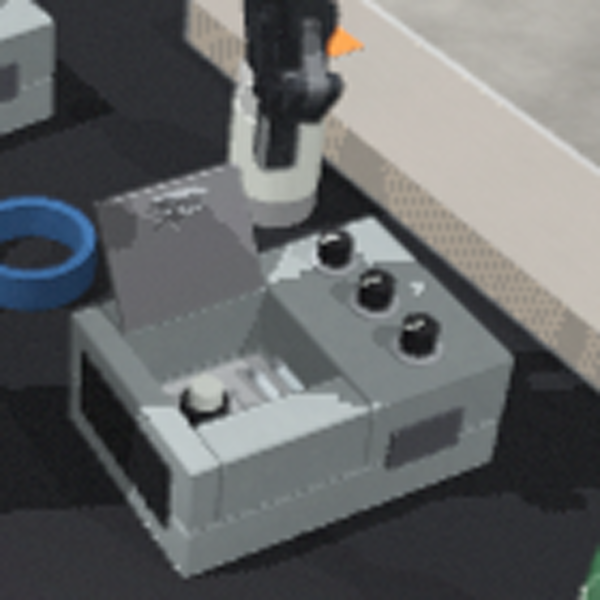

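The hatch stands open: its upper edge runs from (95,200) to (240,165) in the crop, i.e. image (342,197) to (376,188), which matches the 2.1 rad prediction to a pixel. The white button is at crop (205,392), image (368,241), and the fingertip at crop (279,165). Now I'll check that the lid stays put and work out the shift to the button.

```bash
python3 - <<'E'
from h import *
a=cv2.imread('pics/side7.png'); b=snap('side','side8')['pixels']
print('moved px',(cv2.absdiff(a,b).max(2)>40)[185:290,320:450].sum(), 'between 6,7 lid region',(cv2.absdiff(a,cv2.imread('pics/side6.png')).max(2)>40)[185:230,340:382].sum())
e=ctrl.get_obs()['ee_pos']
print('tip pred',proj('side',e+[0,0,.027]),'near edge',proj('side',e+[-.004,-.009,.027]),'seen',279/4.286+319.6,165/4.286+149.6)
# button centre in image: white blob
g=b[232:250,358:380].min(2); m=(g>140).astype(np.uint8); n,l,s,c=cv2.connectedComponentsWithStats(m)
print([(s[i],c[i]+[358,232]) for i in range(1,n)],'pred',proj('side',[goal((-.06,-.006,.078)),goal((-.06,-.006,.076))]))
togo((-.06,-.006,.078))
E
```

```text
moved px 0 between 6,7 lid region 121
tip pred [[383.24216455 187.83873979]] near edge [[384.15576415 190.44539893]] seen 384.6956602893141 188.09743350443304
[(array([  0,   1,  22,  17, 198], dtype=int32), array([371.68686869, 241.23737374])), (array([ 0, 12,  6,  6, 28], dtype=int32), array([359.96428571, 246.89285714]))] pred [[368.10596017 239.7990002 ]
 [368.05842244 240.37362074]]
t 9.6333 tcp [ 0.5506 -0.2304  0.2182] F [ 0.47 -0.75 -0.19] gap 0.0016499483534166966 togo [0.0233 0.0073 0.1402]
```

drive_tool([
  {"tx": 0.012, "ty": 0.004, "tz": 0, "yaw": 0},
  {"tx": 0.0125, "ty": 0.003, "tz": 0, "yaw": 0},
  {"tx": 0, "ty": 0, "tz": 0, "yaw": 0},
  {"tx": 0, "ty": 0, "tz": 0, "yaw": 0},
  {"tx": 0, "ty": 0, "tz": 0, "yaw": 0},
  {"tx": 0, "ty": 0, "tz": 0, "yaw": 0},
  {"tx": 0, "ty": 0, "tz": 0, "yaw": 0},
  {"tx": 0, "ty": 0, "tz": 0, "yaw": 0},
  {"tx": 0, "ty": 0, "tz": 0, "yaw": 0},
  {"tx": 0, "ty": 0, "tz": 0, "yaw": 0},
  {"tx": 0, "ty": 0, "tz": 0, "yaw": 0},
  {"tx": 0, "ty": 0, "tz": 0, "yaw": 0},
])

```text
t: 10.63
ee_pos: [0.5308, -0.2143, 0.2181]
ee_rot: [-0.635, -3.077, 0.0]
wrist_force: [0.4, 0.7, -0.2]
finger_gap: -0.003
gripper_force: 0.0
```

```bash
python3 - <<'E'
from h import *
a=cv2.imread('pics/side7.png'); b=snap('side','side9')['pixels']
d=cv2.absdiff(a,b).max(2)>40
print('lid left half',d[185:230,335:368].sum(),'lid',d[185:230,340:382].sum(),'where',[(v.min(),v.max()) for v in np.where(d[185:230,340:382])] if d[185:230,340:382].any() else '')
togo((-.06,-.006,.078))
E
```

```text
lid left half 2 lid 40 where [(np.int64(0), np.int64(10)), (np.int64(23), np.int64(41))]
t 10.6833 tcp [ 0.5308 -0.2143  0.2182] F [ 0.23 -0.33  0.07] gap -0.001864809327437408 togo [-0.0012  0.0003  0.1402]
```

The lid hasn't moved a second later; the only changed pixels are where the gripper moved. I'll go down over the button.

drive_tool([
  {"tx": 0, "ty": 0, "tz": 0.02, "yaw": 0},
  {"tx": 0, "ty": 0, "tz": 0.03, "yaw": 0},
  {"tx": 0, "ty": 0, "tz": 0.03, "yaw": 0},
  {"tx": 0, "ty": 0, "tz": 0.03, "yaw": 0},
  {"tx": 0, "ty": 0, "tz": 0.02, "yaw": 0},
  {"tx": 0, "ty": 0, "tz": 0.015, "yaw": 0},
  {"tx": 0, "ty": 0, "tz": 0.01, "yaw": 0},
  {"tx": 0, "ty": 0, "tz": 0, "yaw": 0},
  {"tx": 0, "ty": 0, "tz": 0, "yaw": 0},
  {"tx": 0, "ty": 0, "tz": 0, "yaw": 0},
])

```text
t: 11.52
ee_pos: [0.5316, -0.2147, 0.0648]
ee_rot: [0.634, 3.075, -0.001]
wrist_force: [0.1, -0.1, 0.6]
finger_gap: -0.003
gripper_force: 0.0
```

```bash
python3 - <<'E'
from h import *
togo((-.06,-.006,.078))
b=snap('side','side10')['pixels']
cv2.imwrite('pics/z10.png',cv2.convertScaleAbs(cv2.resize(b[185:275,325:425],(700,600),interpolation=2),alpha=1.4,beta=15))
print((proj('side',[ctrl.get_obs()['ee_pos']+[0,0,.027]])-[325,185]+.5)*[7,6.67])
E
```

```text
t 11.5167 tcp [ 0.5316 -0.2147  0.0648] F [ 0.06 -0.11  0.58] gap -0.0025842568529919376 togo [-0.0004  0.0003 -0.0132]
[[307.33822278 342.23470757]]
```

View pics/z10.png

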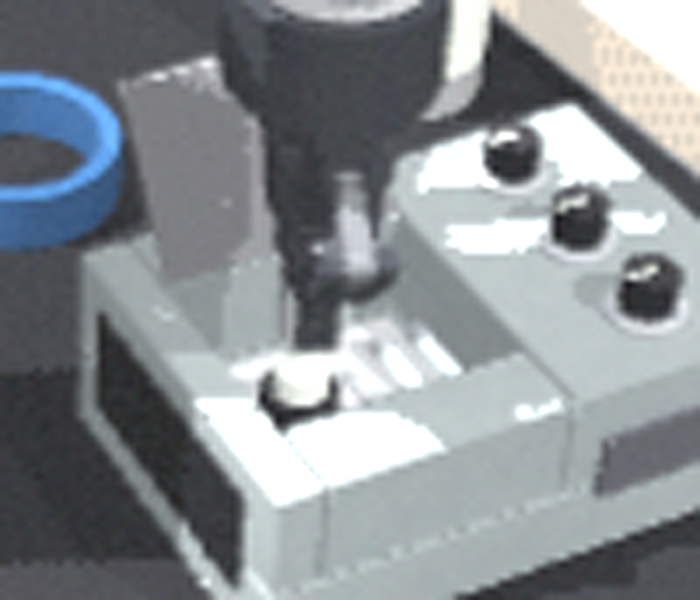

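The tip is at about (318,340) in the crop, a little to the right of the button at (303,370), and the hatch is still open. I'll shift 3 mm along tool x and press under force watch.

drive_tool([
  {"tx": 0.003, "ty": 0, "tz": 0.004, "yaw": 0},
  {"tx": 0, "ty": 0, "tz": 0.004, "yaw": 0},
  {"tx": 0, "ty": 0, "tz": 0.003, "yaw": 0},
  {"tx": 0, "ty": 0, "tz": 0, "yaw": 0},
  {"tx": 0, "ty": 0, "tz": 0, "yaw": 0},
])

```text
t: 11.98
ee_pos: [0.5278, -0.213, 0.0518]
ee_rot: [-0.634, -3.076, -0.0]
wrist_force: [-0.6, 0.0, 0.0]
finger_gap: -0.003
gripper_force: 0.0
```

drive_tool([
  {"tx": 0, "ty": 0, "tz": 0.001, "yaw": 0},
  {"tx": 0, "ty": 0, "tz": 0.001, "yaw": 0},
  {"tx": 0, "ty": 0, "tz": 0.001, "yaw": 0},
  {"tx": 0, "ty": 0, "tz": 0, "yaw": 0},
])

```text
t: 12.32
ee_pos: [0.5282, -0.2132, 0.0494]
ee_rot: [0.635, 3.076, -0.0]
wrist_force: [-0.4, 0.0, 1.0]
finger_gap: 0.002
gripper_force: 0.3
```

drive_tool([
  {"tx": 0, "ty": 0, "tz": 0.001, "yaw": 0},
  {"tx": 0, "ty": 0, "tz": 0.001, "yaw": 0},
  {"tx": 0, "ty": 0, "tz": 0.001, "yaw": 0},
  {"tx": 0, "ty": 0, "tz": 0, "yaw": 0},
])

```text
t: 12.65
ee_pos: [0.5283, -0.2137, 0.0466]
ee_rot: [0.635, 3.076, -0.001]
wrist_force: [0.6, -2.4, 2.2]
finger_gap: -0.001
gripper_force: 1.2
```

Contact came at about 0.050 and the button is moving. I'll carry on to the hard stop.

drive_tool([
  {"tx": 0, "ty": 0, "tz": 0.001, "yaw": 0},
  {"tx": 0, "ty": 0, "tz": 0.001, "yaw": 0},
  {"tx": 0, "ty": 0, "tz": 0.001, "yaw": 0},
  {"tx": 0, "ty": 0, "tz": 0, "yaw": 0},
])

```text
t: 12.98
ee_pos: [0.5281, -0.2133, 0.0428]
ee_rot: [0.635, 3.077, -0.0]
wrist_force: [1.2, -2.4, 0.7]
finger_gap: 0.001
gripper_force: 1.2
```

drive_tool([
  {"tx": 0, "ty": 0, "tz": 0.001, "yaw": 0},
  {"tx": 0, "ty": 0, "tz": 0, "yaw": 0},
  {"tx": 0, "ty": 0, "tz": 0, "yaw": 0},
])

```text
t: 13.23
ee_pos: [0.5281, -0.2133, 0.0425]
ee_rot: [0.635, 3.077, -0.001]
wrist_force: [-1.1, -2.2, 4.7]
finger_gap: -0.0
gripper_force: 3.1
```

drive_tool([
  {"tx": 0, "ty": 0, "tz": 0.001, "yaw": 0},
  {"tx": 0, "ty": 0, "tz": 0.001, "yaw": 0},
  {"tx": 0, "ty": 0, "tz": 0, "yaw": 0},
  {"tx": 0, "ty": 0, "tz": 0, "yaw": 0},
])

```text
t: 13.57
ee_pos: [0.5282, -0.2133, 0.0424]
ee_rot: [0.634, 3.076, -0.001]
wrist_force: [-4.8, -0.2, 13.2]
finger_gap: -0.002
gripper_force: 6.9
```

The force is 13 N with no further travel, and the tip height of about 0.070 matches the home position. I'll go straight up and check.

drive_tool([
  {"tx": 0, "ty": 0, "tz": -0.01, "yaw": 0},
  {"tx": 0, "ty": 0, "tz": -0.03, "yaw": 0},
  {"tx": 0, "ty": 0, "tz": -0.04, "yaw": 0},
  {"tx": 0, "ty": 0, "tz": -0.04, "yaw": 0},
  {"tx": 0, "ty": 0, "tz": -0.04, "yaw": 0},
  {"tx": 0, "ty": 0, "tz": -0.03, "yaw": 0},
  {"tx": 0, "ty": 0, "tz": 0, "yaw": 0},
  {"tx": 0, "ty": 0, "tz": 0, "yaw": 0},
  {"tx": 0, "ty": 0, "tz": 0, "yaw": 0},
  {"tx": 0, "ty": 0, "tz": 0, "yaw": 0},
])

```text
t: 14.4
ee_pos: [0.5275, -0.2125, 0.2276]
ee_rot: [-0.633, -3.073, -0.002]
wrist_force: [-0.5, -0.4, -0.5]
finger_gap: -0.001
gripper_force: 0.0
```

```bash
python3 - <<'E'
from h import *
b=snap('side','side11')['pixels']; a=cv2.imread('pics/side9.png'); z=cv2.imread('pics/side0.png')
d=cv2.absdiff(a,b).max(2)>40
print('lid left half',d[185:230,335:365].sum(),'button area',d[232:250,360:378].sum())
for n,i in(('before',a),('after',b)):
    g=i[:,:,:].min(2)[234:252,367:370].mean(1); print(n,g.round().astype(int))
print('pred top rows z .078,.076,.070',proj('side',[goal((-.06,-.006,h)) for h in(.078,.076,.070)])[:,1])
e=cv2.absdiff(z,b).max(2)>50
print('vacuum+tape+marker',e[130:240,200:335].sum(),'green bottle/scraper',e[250:400,320:520].sum())
t=snap('top','top11')['pixels']; e=cv2.absdiff(t,cv2.imread('pics/top0.png')).max(2)>50; print('top: tape/marker',e[182:256,298:335].sum(),'spirit',e[115:152,305:335].sum(),'vac lid',e[190:235,224:262].sum())
o=ctrl.get_obs(); print(o['t'],o['ee_pos'],o['wrist_force'])
E
```

```text
lid left half 1 button area 9
before [114 121 151 183 191 193 193 193 184 164 164 155  40  45 118 186 187 185]
after [114 120 149 174 170 157 190 193 193 193 188 152  38  45 118 187 187 186]
pred top rows z .078,.076,.070 [239.7990002  240.37362074 242.08965608]
vacuum+tape+marker 94 green bottle/scraper 17
top: tape/marker 98 spirit 0 vac lid 11
14.5 [ 0.52744958 -0.2126742   0.22780563] [-1.19643977 -0.39841054 -0.11808916]
```

The button's top moved from row ~239.5 to ~242, and 242.1 is predicted for home. The lid is unchanged. I'll hand in.

```bash
python3 -c "
from rig import ctrl
print(ctrl.close_job())"
```

```text
the job is handed in; nothing more can be done
None
```

The heater hatch was opened with one press and seen standing fully open, the breaker button was pushed to its hard stop, and the job was handed in at about 14.5 s with the hatch still open and the arm clear.

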